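# Close the nesting canister

### The job

Stand the small canister upright in the cup of the big canister's base, then lower the hollow cover over it, feel for the angle at which the cover drops past the lugs, press it down against the spring and twist it clockwise so that it locks and stays down by itself when you let go. Leave the other things on the worktop where they are.

Things in the scene. Friction and masses are not known exactly. Their poses are not given: they have to be found in the camera images.
- base: Base of the big canister, fixed to the worktop by a black rubber suction foot, 104 mm across, its top face (where the cover's rim lands) 12 mm above the worktop. Origin: centre of its underside, z up. On it stand a lugged neck and a spring plate, below. Its yaw tells nothing about the lugs.
- neck_top (a point): Centre of the neck's top edge, 46 mm above the worktop, on the base's axis. Round steel neck, outside radius 33, inside 30 mm. Outside it has three lugs 120 degrees apart, 13 mm (20 degrees) wide, out to radius 40 mm, from 23 to 31 mm above the worktop. The lugs' angle about the axis differs every time and is NOT given by any pose: find it by touch (or by eye).
- plate_top (a point): Where the white spring plate in the neck (radius 28.5 mm) has its top centre when empty: 34 mm above the worktop (the point does not move with it). The small canister stands on it. It sinks up to 18 mm, 0.7 N per mm, when pressed.
- small_canister: Small closed steel canister, loose: round, 52 mm diameter, body with lid 52 mm high, and on top a round wooden knob 22 mm diameter, 20 mm high (total height 72 mm). Origin: centre of its underside, z up. About 0.12 kg. It fits in the neck with 4 mm of play all round; the knob is the easy place to grip it.
- cover: Cover of the big canister, loose, mouth down: hollow steel shell, 94 mm diameter, 83 mm high, 78 mm deep inside, 0.20 kg. Origin: centre of its mouth (rim plane), z up. Inside the rim (clear radius 43) are three tabs reaching in to radius 35.5, 0 to 8 mm above the rim; between them three slots 40 degrees wide, centred on the cover's +x and at +-120 degrees. The lugs pass up through the slots.
- cover_handle (a point): Middle of the wooden bar handle on the cover's top, 98 mm above the rim on its axis: 60 mm long along the cover's x, 16 mm thick along y, from 83 to 113 mm above the rim. Slots off the lugs: the cover rests on them, rim 31 mm above the worktop. Slots on the lugs: it sinks freely to about 28 mm, then meets the small canister and its spring, 11 N when the rim is down on the foot.
- cover_top (a point): Centre of the cover's top face, 83 mm above its rim. Held down on the foot, the cover turns CLOCKWISE seen from above, 44 degrees from slots centred on the lugs to a hard stop; from 30 degrees the tabs are fully under the lugs; anticlockwise is blocked. Let go locked, the rim rises to about 15 mm above the worktop and the tabs hold it; unlocked, it springs up to 20 mm or more.
- salt_shaker: Bystander, salt shaker, 44 mm diameter, 90 mm high; origin at centre of underside.
- espresso_cup: Bystander, small cup with a handle, 62x87x51 mm; origin at centre of underside.
- matchbox: Bystander, matchbox 36x56x15 mm; origin at centre of underside.
- peeler: Bystander, vegetable peeler, 170x25x18 mm, lying near the front edge; origin at centre of underside.
- teaspoon: Bystander, teaspoon, 137x28x13 mm, lying near the front edge; origin at centre of underside.
Not all that is in view belongs to the job. What is shaped like the cover but blue, orange or yellow is not meant.

How it is judged (in metres and radians):
On the way:
1. the small canister stands upright in the cup of the base, released, before the cover goes on (horizontal distance between small_canister and base below 0.008 m and angle between small_canister's own z axis and vertical below 0.1 rad and z of small_canister in the frame of base between 0.015 and 0.045 m and contact force between the fingers and small_canister below 0.1 N and horizontal distance between cover and base above 0.09 m), for 0.2 s.
At the end, for the whole second after the job is handed in: The small canister stands upright inside the base (within 8 mm of its axis), and the cover is over it, upright and at rest, centred within 6 mm, and stays down locked with its rim less than 17.5 mm above the worktop though nobody holds it (horizontal distance between small_canister and base below 0.008 m and angle between small_canister's own z axis and vertical below 0.1 rad and z of small_canister in the frame of base between 0.01 and 0.028 m and horizontal distance between cover and base below 0.006 m and angle between cover's own z axis and vertical below 0.06 rad and z of cover in the frame of base between 0.009 and 0.0175 m and linear speed of cover below 0.02 m/s); the robot touches nothing.
It fails at once if the salt shaker is moved by more than 30 mm (distance of salt_shaker from where it was at the start of the episode above 0.03 m).
It fails at once if the espresso cup is moved by more than 30 mm (distance of espresso_cup from where it was at the start of the episode above 0.03 m).
It fails at once if the matchbox is moved by more than 30 mm (distance of matchbox from where it was at the start of the episode above 0.03 m).
It fails at once if the peeler is moved by more than 30 mm (distance of peeler from where it was at the start of the episode above 0.03 m).
It fails at once if the teaspoon is moved by more than 30 mm (distance of teaspoon from where it was at the start of the episode above 0.03 m).
It also fails if it takes over 72 s, if anything falls off the work surface, if the arm or the gripper's body presses on something with over 40 N, if the wrist force passes 120 N, or if a joint passes its speed limit or range.

### The arm

A 6-joint arm with a two-finger parallel gripper is mounted at the origin on a cart in front of the work surface, level with it; the furniture and walls round the work are solid. World frame = base frame: x ahead of the robot, y to its left, z up, the work surface at z = 0. Lengths are in mm, angles in degrees, forces in N, time in s.
With the tool pointing down it reaches from about 275 to 975 mm from the base axis. Payload 8.4 kg.
Tool frame: the origin (TCP) lies at the very end of the fingers, on their centre line; the grasp point (between the pads) lies 19 mm behind it (r.grip_point_offset is the distance from the TCP to the grasp point, in mm); z points along the fingers, y is the line along which they close (so a half turn about z gives the same grasp; the last joint's range is limited). The gripper opens to 92 mm and grips with 3 to 60 N. Pads are 20 mm wide; open, the fingers measure 128 mm over their backs; the gripper's body (75 mm by 189 mm) begins 69 mm behind the grasp point.
Start: joints at [-73.419, 20.225, 93.587, -0, 66.188, -0.138], TCP at [179.796, -598.583, 214.583] pointing down, gripper open.
Joint ranges: [-150.9, 150.9], [-52.94, 120.26], [3.33, 152.33], [-74.26, 254.26], [0, 154.13], [-172.89, 172.89]. Speed limits (degrees/s): [127.2, 127.2, 159.86, 180, 180, 180].

### API

Orientations are given as [roll, pitch, yaw] about the fixed x, y, z axes, in that order (R = Rz(yaw) Ry(pitch) Rx(roll)).
In Python, from workcell import telemetry, cams, ticket, r gives the robot as it stands.
- The arm moves only by the tool drive_tool, never from a script. Its arguments are lists of equal length, an entry for each row: "xyz": the shift along the tool's x, y, z normalised to -1 to 1, where 1 is 200 mm, a list of three; "yaw": the turn about the tool's z normalised to -1 to 1, where 1 is 180 degrees; "hand": the closure, from -1 (fully open) to 1 (shut). A call has 1 to 10 rows; each row is the pose to reach, as a shift and turn from the pose commanded when the call began, along the tool's axes at that moment, turning the shorter way round; what a row does not reach only later rows make up. A row lasts 1/12 s, in which the tool goes at most 41.7 mm and 7.16 degrees, less where a joint would pass 70% of its speed; a pose out of reach is approached as far as the arm can. A call with a number of a shift or a turn outside -1 to 1 is refused whole. A call with a gripper value outside its range is refused whole. The fingers move at their own pace and stop on an object; "newtons" is the grip in N (left out, the last holds). Time passes only in rows, so rows that repeat a pose let the fingers close. It gives the time, the measured TCP pose, the force, the opening and the grip force at its end, in the units of the state.
- telemetry.sense(): the state, without advancing time (a new reading comes with each control period).
- cams.read_camera(name): name is "side" or "top"; returns the picture (384x512x3 uint8, red, green, blue); there is no depth.
- cams.camera_model(name): a dict with "camera_matrix" (3x3 intrinsics, pixels), "origin" and "orientation" of the camera in the world. Camera axes: x right, y up, looking along -z (the intrinsics and any distortion apply to the point x, -y, -z); pixel columns grow to the right and rows downward; lengths in mm; the calibration is good to about 2 mm. A picture is of the moment at which its call begins. camera_model takes no time and is no camera call.
- ticket.hand_in(): hands the job in; it is judged then, once.
The state is a dict: "t": time; "qpos": joint angles; "dq": joint speeds; "effort": joint torques, N m; "eef_pos": TCP position; "tcp_rot": TCP orientation; "force": force on the tool from outside, world axes, zero at the start; "wrist_torque": the same for the moment, N m; "finger_gap": finger opening in mm; "finger_force": force on a finger pad.
Only numpy, scipy, OpenCV 4.12 (cv2) and the standard library are available. Lean on these libraries where they do the work, as an engineer would, in place of code of your own. Each camera call takes 0.05 s, during which the arm holds its last target. There are 200 camera calls.

## Working session

There is one attempt and no reset: what is moved stays moved. The work goes in short steps, Python scripts to look and compute and a tool call to move; the robot and the scene stay as the last step left them, time stands still between calls to the robot, and variables do not carry over. Pictures are saved under pics/ and viewed, at most 10 in all, crops included, and the job is handed in when it is done.

Besides the shell and the picture viewer there is one more tool, called as a command line: name --pt "numbers of a row" for each row, then --argument value for the rest. drive_tool: Moves the arm, as the interface text tells. Scaled input: -1 to 1 covers 200 mm each way for a shift and 180 degrees each way for a turn. Its arguments: {"type":"object","properties":{"xyz":{"type":"array"},"yaw":{"type":"array"},"hand":{"type":"array"},"newtons":{"type":"number"}},"required":["xyz","yaw","hand"]}

```bash
mkdir -p pics; ls; python3 - <<'E'
from workcell import telemetry, cams, ticket, r
import cv2
for n in("side","top"):
    im=cams.read_camera(n); cv2.imwrite(f"pics/{n}0.png",cv2.resize(im[:,:,::-1],(800,600),interpolation=cv2.INTER_CUBIC)); cv2.imwrite(f"pics/raw_{n}0.png",im[:,:,::-1])
    print(n,cams.camera_model(n))
print(telemetry.sense())
E
```

```text
pics
side {'camera_matrix': array([[367.16373088,   0.        , 247.53141952],
       [  0.        , 367.16373088, 185.69373457],
       [  0.        ,   0.        ,   1.        ]]), 'origin': array([591.20228628, 973.06146202, 702.78540231]), 'orientation': array([ 55.14821723,   1.24285857, 177.12335462])}
top {'camera_matrix': array([[395.16668318,   0.        , 261.19416166],
       [  0.        , 395.16668318, 189.53000716],
       [  0.        ,   0.        ,   1.        ]]), 'origin': array([ 389.85983103,   80.12784118, 1090.80724605]), 'orientation': array([  9.39736292,   1.63701202, -88.69349044])}
{'t': 0.1, 'qpos': array([-7.34213720e+01,  2.02574890e+01,  9.36257792e+01, -1.77145731e-03,
        6.61872279e+01, -1.39116452e-01]), 'dq': array([-0.0509886 , -0.05052823, -0.16579995, -0.01351392,  0.04644582,
        0.06400381]), 'effort': array([ 1.51800337e-03, -5.94906485e+01, -3.34930944e+01,  7.00609409e-02,
        1.84812129e-02, -3.53084559e-06]), 'eef_pos': array([ 179.63004502, -598.15755891,  213.94278258]), 'tcp_rot': array([-1.79929500e+02,  1.44859959e-03,  1.67184615e+01]), 'force': array([-0.2385755 ,  0.32498266, -0.3729775 ]), 'wrist_torque': array([0.01889218, 0.02096968, 0.03240141]), 'finger_force': 0.0, 'finger_gap': 91.9131622366292}
```

View pics/side0.png

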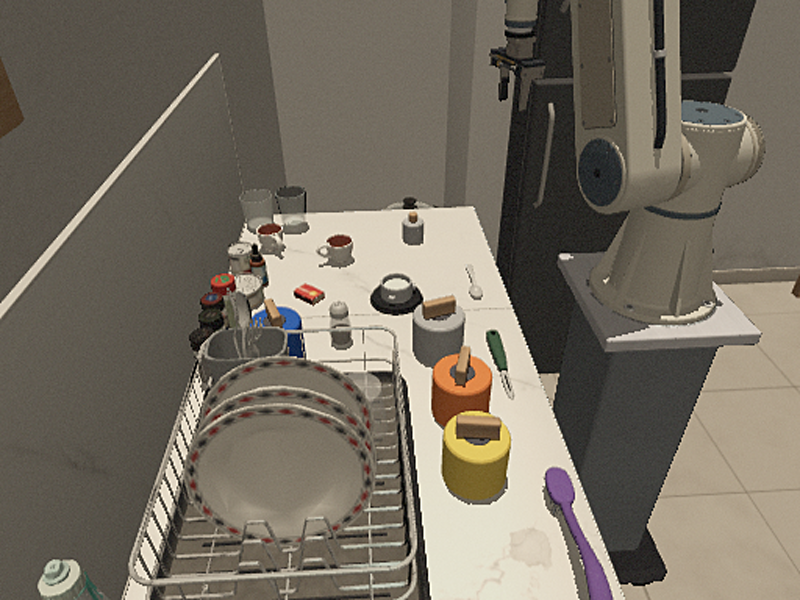

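View pics/top0.png

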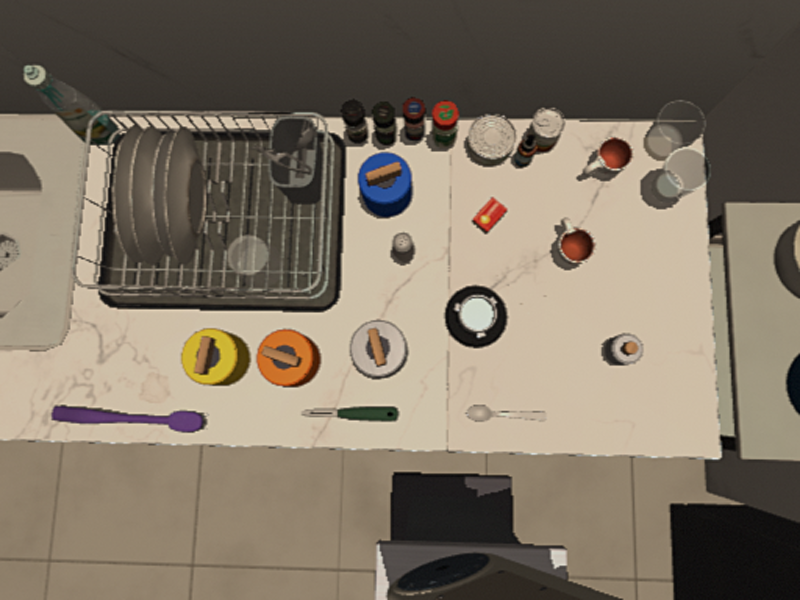

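The top view (800x600 scale) shows the base at (477,316), with its spring plate and black foot, the small canister with its wooden knob at (628,349), and the grey cover at (378,347). Things shaped like the cover are blue at (385,183), yellow at (210,356), orange at (288,357) and grey steel at (378,347). The grey one fits, because the coloured ones are excluded by the task. I'll confirm with enlarged crops.

```bash
python3 - <<'E'
import cv2,numpy as np
t=cv2.imread("pics/raw_top0.png");s=cv2.imread("pics/raw_side0.png")
def c(im,x,y,w=50,h=50):
    return cv2.resize(im[y:y+h,x:x+w],(260,260*h//w),interpolation=cv2.INTER_CUBIC)
# top: cover(242,223) base(305,202) can(402,223)
A=np.hstack([c(t,217,198),c(t,280,177),c(t,377,198)])
B=np.hstack([c(s,255,185),c(s,228,165),c(s,240,125)])
cv2.imwrite("pics/crop0.png",np.vstack([A,B]))
E
```

```text
(no output)
```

View pics/crop0.png

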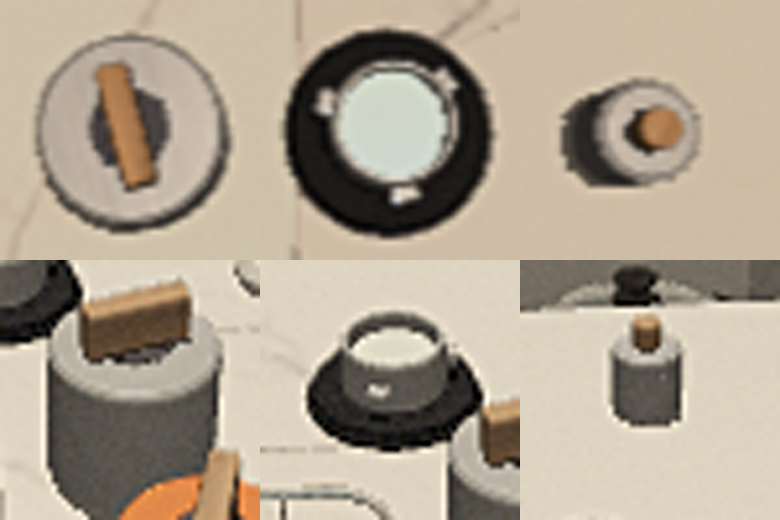

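The crops confirm the grey steel cover (handle bar at about (128,126) in the top crop). The base is empty with three lugs at about (326,101), (447,78) and (404,193), and the small canister stands upright with its knob at (661,129). Next I triangulate.

```bash
cat > h.py <<'E'
import numpy as np
from scipy.spatial.transform import Rotation as R
from workcell import cams
M={n:cams.camera_model(n) for n in("side","top")}
def ray(n,u,v):
    m=M[n];d=np.linalg.inv(m["camera_matrix"])@[u,v,1];d=R.from_euler("xyz",m["orientation"],degrees=True).apply([d[0],-d[1],-d[2]])
    return m["origin"],d/np.linalg.norm(d)
def atz(n,u,v,z):
    o,d=ray(n,u,v);return o+d*(z-o[2])/d[2]
def tri(a,b):
    (o1,d1),(o2,d2)=ray("top",*a),ray("side",*b)
    s=np.linalg.lstsq(np.c_[d1,-d2],o2-o1,rcond=None)[0]
    p,q=o1+s[0]*d1,o2+s[1]*d2
    return ((p+q)/2).round(1),round(float(np.linalg.norm(p-q)),1)
def proj(n,p):
    m=M[n];c=R.from_euler("xyz",m["orientation"],degrees=True).inv().apply(np.array(p)-m["origin"]);k=m["camera_matrix"]@[c[0],-c[1],-c[2]]
    return k[:2]/k[2]
E
python3 - <<'E'
from h import *
f=lambda x,y,ox,oy:(x/5.2+ox-.4,y/5.2+oy-.4)
C=lambda x,y:f(x,y,217,198);B=lambda x,y:f(x,y,280,177);K=lambda x,y:f(x,y,377,198)
c=lambda x,y:f(x,y,255,185);b=lambda x,y:f(x,y,228,165);k=lambda x,y:f(x,y,240,125)
print("handle",tri(C(128,126),c(135,37)),"neck",tri(B(135.5,124),b(135,82)),"knob",tri(K(141,129),k(127,60)))
print("top@z: handle",atz("top",*C(128,126),113),"neck",atz("top",*B(135.5,124),46),"foot edge",atz("top",*B(129,133),8),"knob",atz("top",*K(141,129),72))
a=atz("top",*C(112,64),113);e=atz("top",*C(143,187),113);print("handle yaw",np.degrees(np.arctan2(*(e-a)[1::-1])),np.linalg.norm(e-a))
o=atz("top",*B(135.5,124),46)
for l in [(66,101),(187,78),(144,193)]:
    p=atz("top",*B(*l),31)-o;print(np.degrees(np.arctan2(p[1],p[0]))%120,np.hypot(*p[:2]))
E
```

```text
handle (array([470.7, 159.4, 110.4]), 3.0) neck (array([536.3,  -5.6,  40.7]), 1.4) knob (array([ 480.6, -253.7,   69.8]), 2.1)
top@z: handle [469.03172054 159.4498965  113.        ] neck [534.83424475  -5.05905012  46.        ] foot edge [535.23024846  -4.74520601   8.        ] knob [ 479.37346965 -252.7343007    72.        ]
handle yaw -164.0858578545946 60.650075446782864
68.8782982816631 37.402113171672795
73.85222592933889 38.603306188991496
69.67632649386846 34.25145571114137
```

```bash
cat > m.py <<'E'
import sys,numpy as np
from workcell import telemetry
s=telemetry.sense();y0=s["tcp_rot"][2];a=np.radians(y0)
x,y,z,yaw=map(float,sys.argv[1:5])
d=np.array([x,y,z])-s["eef_pos"]
t=np.array([np.cos(a)*d[0]+np.sin(a)*d[1],np.sin(a)*d[0]-np.cos(a)*d[1],-d[2]])
print("xyz",(t/200).round(3),"yaw",round(-((yaw-y0+180)%360-180)/180,4),"|pos",s["eef_pos"].round(1),s["tcp_rot"].round(2),"F",s["force"].round(1),"t",s["t"])
E
python3 m.py 480 -253 120 16.7
```

```text
xyz [ 1.935 -1.221  0.47 ] yaw 0.0001 |pos [ 179.6 -598.2  213.9] [-179.93    0.     16.72] F [-0.2  0.3 -0.4] t 0.1
```

drive_tool --pt "0.97 -0.61 0" --pt "0.97 -0.61 0" --pt "0.97 -0.61 0" --pt "0.97 -0.61 0" --pt "0.97 -0.61 0" --pt "0.97 -0.61 0" --pt "0.97 -0.61 0" --yaw '[0,0,0,0,0,0,0]' --hand '[-0.3,-0.3,-0.3,-0.3,-0.3,-0.3,-0.3]' --newtons 20

```text
t: 0.68
eef_pos: [332.6, -422.7, 214.4]
tcp_rot: [-179.9, -0.0, 16.9]
force: [0.6, 0.3, 0.3]
finger_gap: 59.6
finger_force: 0.0
```

drive_tool --pt "0.965 -0.611 0.47" --pt "0.965 -0.611 0.47" --pt "0.965 -0.611 0.47" --pt "0.965 -0.611 0.47" --pt "0.965 -0.611 0.47" --pt "0.965 -0.611 0.47" --pt "0.965 -0.611 0.47" --pt "0.965 -0.611 0.47" --pt "0.965 -0.611 0.47" --pt "0.965 -0.611 0.47" --yaw '[0,0,0,0,0,0,0,0,0,0]' --hand '[-0.3,-0.3,-0.3,-0.3,-0.3,-0.3,-0.3,-0.3,-0.3,-0.3]'

```text
t: 1.52
eef_pos: [479.7, -254.7, 121.0]
tcp_rot: [180.0, -0.0, 16.7]
force: [-0.4, -0.1, 0.8]
finger_gap: 59.8
finger_force: 0.0
```

```bash
python3 m.py 480 -253 56 16.7
```

```text
xyz [ 0.004 -0.008  0.325] yaw -0.0003 |pos [ 479.7 -254.7  121. ] [ 1.7997e+02 -1.0000e-02  1.6650e+01] F [-0.4 -0.1  0.8] t 1.5167
```

drive_tool --pt "0.002 -0.003 0.325" --pt "0.002 -0.003 0.325" --pt "0.002 -0.003 0.325" --pt "0.002 -0.003 0.325" --pt "0.002 -0.003 0.325" --pt "0.002 -0.003 0.325" --pt "0.002 -0.003 0.325" --pt "0.002 -0.003 0.325" --pt "0.002 -0.003 0.325" --pt "0.002 -0.003 0.325" --yaw '[0,0,0,0,0,0,0,0,0,0]' --hand '[-0.3,-0.3,-0.3,-0.3,0,0.2,0.4,1,1,1]' --newtons 20

```text
t: 2.35
eef_pos: [480.8, -252.8, 56.1]
tcp_rot: [180.0, -0.0, 16.7]
force: [0.4, -1.1, 0.6]
finger_gap: 21.9
finger_force: 1.8
```

drive_tool --pt "0 0 0" --pt "0 0 0" --pt "0 0 0" --yaw '[0,0,0]' --hand '[1,1,1]'

```text
t: 2.6
eef_pos: [480.8, -252.9, 55.9]
tcp_rot: [180.0, -0.0, 16.7]
force: [0.2, -0.5, 4.1]
finger_gap: 20.8
finger_force: 20.0
```

```bash
python3 m.py 480 -253 136 16.7; python3 m.py 535 -5 136 16.7
```

```text
xyz [-0.004 -0.001 -0.401] yaw 0.0001 |pos [ 480.8 -252.9   55.9] [ 1.7997e+02 -3.0000e-02  1.6720e+01] F [ 0.2 -0.5  4.1] t 2.6
xyz [ 0.616 -1.109 -0.401] yaw 0.0001 |pos [ 480.8 -252.9   55.9] [ 1.7997e+02 -3.0000e-02  1.6720e+01] F [ 0.2 -0.5  4.1] t 2.6
```

drive_tool --pt "0 0 -0.2" --pt "0 0 -0.4" --pt "0 0 -0.4" --pt "0.31 -0.555 -0.4" --pt "0.31 -0.555 -0.4" --pt "0.31 -0.555 -0.4" --pt "0.31 -0.555 -0.4" --yaw '[0,0,0,0,0,0,0]' --hand '[1,1,1,1,1,1,1]'

```text
t: 3.18
eef_pos: [508.2, -123.2, 135.1]
tcp_rot: [-179.9, -0.0, 16.9]
force: [0.2, 0.4, -1.5]
finger_gap: 21.2
finger_force: 20.0
```

drive_tool --pt "0.306 -0.554 0" --pt "0.306 -0.554 0" --pt "0.306 -0.554 0" --pt "0.306 -0.554 0" --pt "0.306 -0.554 0" --pt "0.306 -0.554 0" --pt "0.306 -0.554 0" --pt "0.306 -0.554 0" --pt "0.306 -0.554 0" --yaw '[0,0,0,0,0,0,0,0,0]' --hand '[1,1,1,1,1,1,1,1,1]'

```text
t: 3.93
eef_pos: [534.3, -6.0, 135.5]
tcp_rot: [180.0, 0.0, 16.6]
force: [0.9, 1.0, -1.1]
finger_gap: 21.2
finger_force: 20.0
```

```bash
python3 m.py 535 -5 110 16.7; python3 - <<'E'
from workcell import cams
import cv2,numpy as np
t=cams.read_camera("top")[:,:,::-1];s=cams.read_camera("side")[:,:,::-1]
A=cv2.resize(t[172:232,275:335],(400,400),interpolation=cv2.INTER_CUBIC)
B=cv2.resize(s[145:225,215:295],(400,400),interpolation=cv2.INTER_CUBIC)
cv2.imwrite("pics/c1.png",np.hstack([A,B]))
E
```

```text
xyz [ 0.005 -0.004  0.128] yaw -0.0005 |pos [534.3  -6.  135.5] [1.800e+02 2.000e-02 1.662e+01] F [ 0.9  1.  -1.1] t 3.9333
```

View pics/c1.png

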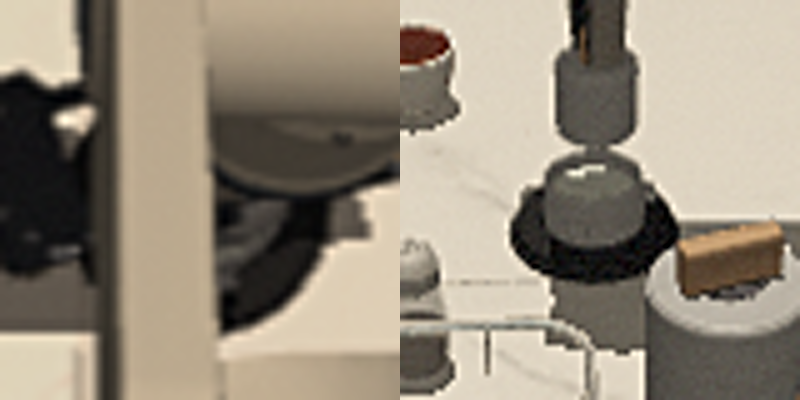

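The side crop shows the canister (centre about (596,100)) directly above the neck (about (595,170)), so I lower it.

drive_tool --pt "0.004 -0.004 0.1" --pt "0.004 -0.004 0.15" --pt "0.004 -0.004 0.18" --pt "0.004 -0.004 0.2" --pt "0.004 -0.004 0.22" --pt "0.004 -0.004 0.23" --pt "0.004 -0.004 0.23" --pt "0.004 -0.004 0.23" --pt "0.004 -0.004 0.23" --yaw '[0,0,0,0,0,0,0,0,0]' --hand '[1,1,1,1,1,1,1,1,1]'

```text
t: 4.78
eef_pos: [535.4, -3.8, 90.0]
tcp_rot: [180.0, -0.0, 16.7]
force: [0.4, -1.5, 0.1]
finger_gap: 21.0
finger_force: 20.0
```

```bash
python3 m.py 535 -5 88 16.7
```

```text
xyz [-0.004  0.005  0.01 ] yaw 0.0001 |pos [535.4  -3.8  90. ] [ 1.7999e+02 -3.0000e-02  1.6720e+01] F [ 0.4 -1.5  0.1] t 4.7833
```

drive_tool --pt "-0.002 0.003 0.012" --pt "-0.002 0.003 0.012" --pt "-0.002 0.003 0.012" --pt "-0.002 0.003 0.012" --pt "-0.002 0.003 0.012" --pt "-0.002 0.003 0.012" --pt "-0.002 0.003 0.012" --pt "-0.002 0.003 0.012" --yaw '[0,0,0,0,0,0,0,0]' --hand '[1,1,0.3,0,-0.3,-0.3,-0.3,-0.3]'

```text
t: 5.45
eef_pos: [534.9, -4.5, 87.2]
tcp_rot: [-180.0, 0.0, 16.7]
force: [-0.3, -0.1, 0.1]
finger_gap: 58.4
finger_force: 0.0
```

drive_tool --pt "0 0 -0.15" --pt "0 0 -0.3" --pt "0 0 -0.4" --pt "0 0 -0.4" --yaw '[0,0,0,0]' --hand '[-0.3,-0.3,-0.3,-0.3]'

```text
t: 5.78
eef_pos: [537.5, -4.6, 171.4]
tcp_rot: [179.9, -0.4, 16.7]
force: [0.6, -0.3, 0.2]
finger_gap: 59.5
finger_force: 0.0
```

```bash
python3 m.py 469.5 159.5 165 16
```

```text
xyz [-0.09  -0.884  0.032] yaw 0.004 |pos [537.5  -4.6 171.4] [179.88  -0.36  16.72] F [ 0.6 -0.3  0.2] t 5.7833
```

drive_tool --pt "-0.078 -0.886 0" --pt "-0.078 -0.886 0" --pt "-0.078 -0.886 0" --pt "-0.078 -0.886 0" --pt "-0.078 -0.886 0" --pt "-0.078 -0.886 0" --pt "-0.078 -0.886 0" --pt "-0.078 -0.886 0" --yaw '[0.004,0.004,0.004,0.004,0.004,0.004,0.004,0.004]' --hand '[-0.3,-0.3,-0.3,-0.3,-0.3,-0.3,-0.3,-0.3]'

```text
t: 6.45
eef_pos: [469.3, 159.8, 166.9]
tcp_rot: [180.0, 0.0, 16.0]
force: [0.1, 0.3, 0.1]
finger_gap: 59.8
finger_force: 0.0
```

```bash
python3 m.py 469.5 159.5 87 16; python3 - <<'E'
from workcell import cams
import cv2,numpy as np
t=cams.read_camera("top")[:,:,::-1];s=cams.read_camera("side")[:,:,::-1]
A=cv2.resize(t[172:232,275:335],(400,400),interpolation=cv2.INTER_CUBIC)
B=cv2.resize(s[140:240,215:315],(400,400),interpolation=cv2.INTER_CUBIC)
cv2.imwrite("pics/c2.png",np.hstack([A,B]))
E
```

```text
xyz [0.001 0.002 0.399] yaw -0.0 |pos [469.3 159.8 166.9] [1.7997e+02 2.0000e-02 1.5990e+01] F [0.1 0.3 0.1] t 6.45
```

View pics/c2.png

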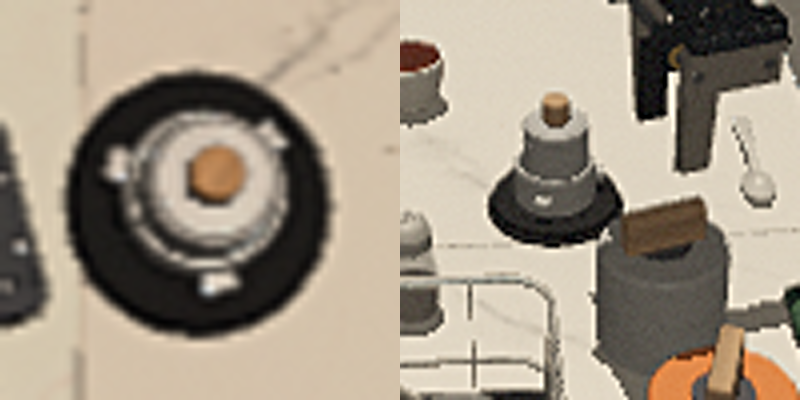

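The small canister stands upright in the cup (knob at (217,174) in the left crop). Lugs are clear at (118,163), (271,136) and (214,282). Next I grasp the cover handle.

drive_tool --pt "0.001 0 0.2" --pt "0.001 0 0.3" --pt "0.001 0 0.36" --pt "0.001 0 0.395" --pt "0.001 0 0.395" --pt "0.001 0 0.395" --pt "0.001 0 0.395" --pt "0.001 0 0.395" --pt "0.001 0 0.395" --pt "0.001 0 0.395" --yaw '[0,0,0,0,0,0,0,0,0,0]' --hand '[-0.3,-0.3,-0.3,-0.3,-0.3,0,0.3,0.5,1,1]' --newtons 45

```text
t: 7.38
eef_pos: [469.6, 160.9, 88.8]
tcp_rot: [-180.0, -0.1, 16.0]
force: [0.2, -0.4, 0.1]
finger_gap: 28.1
finger_force: 0.0
```

drive_tool --pt "0 0 0" --pt "0 0 0" --pt "0 0 0" --pt "0 0 0" --yaw '[0,0,0,0]' --hand '[1,1,1,1]'

```text
t: 7.72
eef_pos: [469.1, 160.8, 88.2]
tcp_rot: [180.0, 0.0, 16.0]
force: [-1.0, -0.5, 0.5]
finger_gap: 15.4
finger_force: 45.0
```

```bash
python3 m.py 535 -5 220 16; python3 - <<'E'
from h import *
from scipy.optimize import least_squares
L=[atz("top",275+x/6.667-.4,172+y/6.667-.4,30)[:2] for x,y in[(118,163),(271,136),(214,282)]]
f=lambda p:np.concatenate([l-p[:2]-36.5*np.array([np.cos(p[2]+k),np.sin(p[2]+k)]) for l,k in zip(L,np.radians([0,-120,120]))])
p=least_squares(f,[535,-5,np.radians(70)]).x
ps=[least_squares(f,[535,-5,a]) for a in np.radians(np.arange(0,360,30))];b=min(ps,key=lambda q:q.cost);print(b.x[:2],np.degrees(b.x[2])%120,b.cost)
E
```

```text
xyz [ 0.088  0.887 -0.659] yaw 0.0 |pos [469.1 160.8  88.2] [1.8e+02 1.0e-02 1.6e+01] F [-1.  -0.5  0.5] t 7.7167
[536.5579418   -3.90264141] 69.87762135260606 1.0628059869182576
```

drive_tool --pt "0 0 -0.1" --pt "0 0 -0.25" --pt "0 0 -0.45" --pt "0 0 -0.64" --pt "0 0 -0.64" --pt "0.04 0.4 -0.64" --pt "0.09 0.887 -0.64" --pt "0.09 0.887 -0.64" --pt "0.09 0.887 -0.64" --pt "0.09 0.887 -0.64" --yaw '[0,0,0,0,0,0.033,0.033,0.033,0.033,0.033]' --hand '[1,1,1,1,1,1,1,1,1,1]'

```text
t: 8.55
eef_pos: [536.9, -9.2, 215.8]
tcp_rot: [179.9, -0.0, 9.9]
force: [0.3, 0.2, -1.6]
finger_gap: 15.6
finger_force: 45.0
```

drive_tool --pt "0 0 0" --pt "0 0 0" --pt "0 0 0" --pt "0 0 0" --pt "0 0 0" --pt "0 0 0" --yaw '[0,0,0,0,0,0]' --hand '[1,1,1,1,1,1]'

```text
t: 9.05
eef_pos: [535.1, -3.8, 216.2]
tcp_rot: [-180.0, -0.0, 10.1]
force: [-0.7, -0.7, -0.9]
finger_gap: 15.3
finger_force: 45.0
```

```bash
python3 m.py 535.5 -4.5 130 10; python3 - <<'E'
from workcell import cams
import cv2,numpy as np
s=cams.read_camera("side")[:,:,::-1]
B=cv2.resize(s[110:220,200:310],(600,600),interpolation=cv2.INTER_CUBIC)
cv2.imwrite("pics/c3.png",B)
E
```

```text
xyz [0.001 0.004 0.431] yaw 0.0008 |pos [535.1  -3.8 216.2] [-179.99   -0.     10.15] F [-0.7 -0.7 -0.9] t 9.05
```

View pics/c3.png

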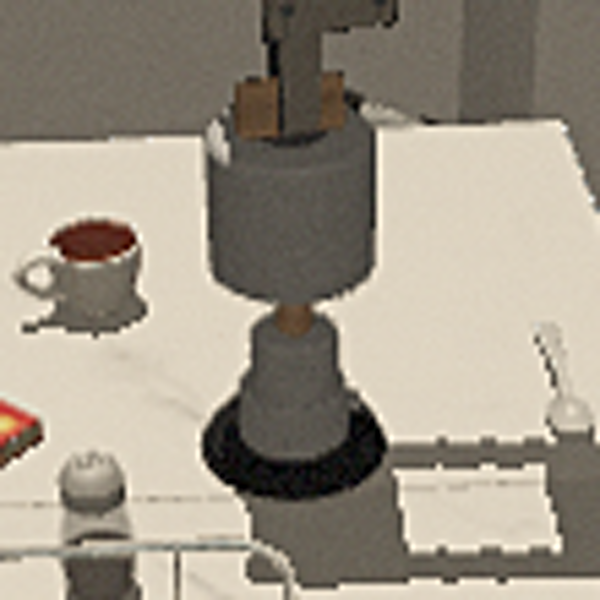

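The cover hangs at about (291,220), with the canister and neck at about (295,380) in the crop. I'll check that offset against the projected vertical.

```bash
python3 - <<'E'
from h import *
for p in [(535,-4.5,170),(535,-4.5,75),(535,-4.5,30),(530,-4.5,170)]:
    u=proj("side",p);print(p,(u-[200,110]+.4)*600/110)
E
```

```text
(535, -4.5, 170) [295.11645639 193.51620017]
(535, -4.5, 75) [297.09490091 338.18430161]
(535, -4.5, 30) [297.96895244 402.09682209]
(530, -4.5, 170) [304.1363103  193.12513785]
```

drive_tool --pt "0.001 0.003 0.12" --pt "0.001 0.003 0.22" --pt "0.001 0.003 0.3" --pt "0.001 0.003 0.37" --pt "0.001 0.003 0.41" --pt "0.001 0.003 0.44" --pt "0.001 0.003 0.46" --pt "0.001 0.003 0.46" --pt "0.001 0.003 0.46" --pt "0.001 0.003 0.46" --yaw '[0,0,0,0,0,0,0,0,0,0]' --hand '[1,1,1,1,1,1,1,1,1,1]'

```text
t: 9.93
eef_pos: [536.2, -5.4, 124.9]
tcp_rot: [180.0, -0.1, 10.1]
force: [-0.4, 0.7, -1.5]
finger_gap: 15.9
finger_force: 45.0
```

drive_tool --pt "0 0 0.01" --pt "0 0 0.02" --pt "0 0 0.03" --pt "0 0 0.04" --pt "0 0 0.04" --pt "0 0 0.04" --yaw '[0,0,0,0,0,0]' --hand '[1,1,1,1,1,1]'

```text
t: 10.43
eef_pos: [536.5, -5.6, 118.8]
tcp_rot: [180.0, -0.1, 10.1]
force: [-8.1, -0.8, 27.2]
finger_gap: 15.6
finger_force: 45.0
```

27 N at TCP 118.8 means the rim is at about 31 mm, resting on the lugs. The cover is therefore the other way round, so I lift a little, turn 60° anticlockwise and try again.

drive_tool --pt "-0.004 0 -0.04" --pt "-0.004 0 -0.07" --pt "-0.004 0 -0.07" --pt "-0.004 0 -0.07" --pt "-0.004 0 -0.07" --pt "-0.004 0 -0.07" --pt "-0.004 0 -0.07" --pt "-0.004 0 -0.07" --pt "-0.004 0 -0.07" --pt "-0.004 0 -0.07" --yaw '[0,-0.02,-0.06,-0.1,-0.14,-0.18,-0.22,-0.26,-0.3,-0.333]' --hand '[1,1,1,1,1,1,1,1,1,1]'

```text
t: 11.27
eef_pos: [534.9, -5.5, 130.1]
tcp_rot: [180.0, 0.0, 70.4]
force: [0.6, -0.5, -1.2]
finger_gap: 15.5
finger_force: 45.0
```

drive_tool --pt "0 0 0" --pt "0 0 0" --pt "0 0 0" --yaw '[0,0,0]' --hand '[1,1,1]'

```text
t: 11.52
eef_pos: [534.9, -5.5, 130.2]
tcp_rot: [-180.0, 0.0, 69.8]
force: [0.5, 0.5, -1.2]
finger_gap: 15.7
finger_force: 45.0
```

```bash
python3 m.py 535.5 -4.5 117 70
```

```text
xyz [0.006 0.001 0.066] yaw -0.0012 |pos [534.9  -5.5 130.2] [-180.      0.     69.79] F [ 0.5  0.5 -1.2] t 11.5167
```

drive_tool --pt "0.003 0 0.02" --pt "0.003 0 0.04" --pt "0.003 0 0.055" --pt "0.003 0 0.065" --pt "0.003 0 0.075" --pt "0.003 0 0.08" --pt "0.003 0 0.08" --pt "0.003 0 0.08" --yaw '[0,0,0,0,0,0,0,0]' --hand '[1,1,1,1,1,1,1,1]'

```text
t: 12.18
eef_pos: [535.4, -5.2, 114.1]
tcp_rot: [180.0, 0.0, 70.0]
force: [2.8, -3.1, -3.7]
finger_gap: 15.8
finger_force: 45.0
```

It dropped past the lugs (TCP 114, no lug force). Pressing down now.

drive_tool --pt "0 0 0.015" --pt "0 0 0.03" --pt "0 0 0.045" --pt "0 0 0.055" --pt "0 0 0.063" --pt "0 0 0.068" --pt "0 0 0.068" --pt "0 0 0.068" --yaw '[0,0,0,0,0,0,0,0]' --hand '[1,1,1,1,1,1,1,1]' --newtons 60

```text
t: 12.85
eef_pos: [535.7, -5.1, 101.0]
tcp_rot: [179.9, -0.0, 70.0]
force: [1.3, -3.3, 6.5]
finger_gap: 15.3
finger_force: 60.0
```

drive_tool --pt "0 0 0.006" --pt "0 0 0.01" --pt "0 0 0.01" --yaw '[0,0,0]' --hand '[1,1,1]'

```text
t: 13.1
eef_pos: [536.0, -5.3, 100.0]
tcp_rot: [179.9, -0.0, 70.0]
force: [-1.1, -5.1, 16.8]
finger_gap: 15.5
finger_force: 60.0
```

drive_tool --pt "0 0 0" --pt "0 0 0" --pt "0 0 0" --pt "0 0 0" --pt "0 0 0" --pt "0 0 0" --pt "0 0 0" --pt "0 0 0" --pt "0 0 0" --pt "0 0 0" --yaw '[0.03,0.06,0.09,0.12,0.15,0.18,0.21,0.222,0.222,0.222]' --hand '[1,1,1,1,1,1,1,1,1,1]'

```text
t: 13.93
eef_pos: [536.3, -4.7, 100.0]
tcp_rot: [179.9, -0.1, 30.0]
force: [0.4, -1.8, 14.7]
finger_gap: 15.5
finger_force: 60.0
```

```bash
python3 m.py 535.5 -4.5 100 30; python3 -c "
from workcell import telemetry;print(telemetry.sense()['wrist_torque'])"
```

```text
xyz [-0.003 -0.003 -0.   ] yaw 0.0001 |pos [536.3  -4.7 100. ] [ 1.7995e+02 -1.3000e-01  3.0020e+01] F [ 0.4 -1.8 14.7] t 13.9333
[-0.21990288 -0.01243624  0.00192354]
```

It turned 40° freely. Now I ease up 3 mm, release slowly and withdraw.

drive_tool --pt "0 0 -0.01" --pt "0 0 -0.018" --pt "0 0 -0.018" --pt "0 0 -0.018" --yaw '[0,0,0,0]' --hand '[1,1,1,1]'

```text
t: 14.27
eef_pos: [536.0, -4.7, 102.8]
tcp_rot: [180.0, -0.1, 30.0]
force: [1.6, -1.7, 7.8]
finger_gap: 15.6
finger_force: 60.0
```

drive_tool --pt "0 0 0" --pt "0 0 0" --pt "0 0 0" --pt "0 0 0" --pt "0 0 0" --pt "0 0 -0.1" --pt "0 0 -0.2" --pt "0 0 -0.4" --pt "0 0 -0.4" --pt "0 0 -0.4" --yaw '[0,0,0,0,0,0,0,0,0,0]' --hand '[0.65,0.5,0.3,0.1,0,0,0,0,0,0]'

```text
t: 15.1
eef_pos: [536.4, -4.9, 184.1]
tcp_rot: [179.9, -0.2, 30.0]
force: [0.2, 0.2, -0.1]
finger_gap: 46.0
finger_force: 0.0
```

drive_tool --pt "0 0.2 -0.2" --pt "0 0.5 -0.2" --pt "0 0.8 -0.2" --pt "0 0.8 -0.2" --pt "0 0.8 -0.2" --pt "0 0.8 -0.2" --pt "0 0.8 -0.2" --yaw '[0,0,0,0,0,0,0]' --hand '[0,0,0,0,0,0,0]'

```text
t: 15.68
eef_pos: [614.0, -143.1, 220.4]
tcp_rot: [-179.9, 0.1, 30.0]
force: [0.2, 1.0, 0.9]
finger_gap: 46.0
finger_force: 0.0
```

```bash
python3 - <<'E'
from workcell import cams
import cv2,numpy as np
from h import proj
t=cams.read_camera("top")[:,:,::-1];s=cams.read_camera("side")[:,:,::-1]
A=cv2.resize(t[162:232,270:340],(400,400),interpolation=cv2.INTER_CUBIC)
B=cv2.resize(s[140:220,215:295],(400,400),interpolation=cv2.INTER_CUBIC)
cv2.imwrite("pics/c4.png",np.hstack([A,B]))
for z in (126,128,133): print(z,(proj("side",(536,-5,z))-[215,140]+.4)*5,(proj("top",(536,-5,z))-[270,162]+.4)*400/70)
for z in (12,15,20): print("front rim",z,(proj("side",(536,42,z))-[215,140]+.4)*5)
E
```

```text
126 [194.71628097  90.05080068] [221.22384335 194.03616356]
128 [194.67627763  87.24847315] [221.63810035 193.34666928]
133 [194.57591513  80.2178453 ] [222.68114672 191.61061047]
front rim 12 [201.67329355 283.68781361]
front rim 15 [201.62493125 279.86526692]
front rim 20 [201.54400854 273.46915256]
```

View pics/c4.png

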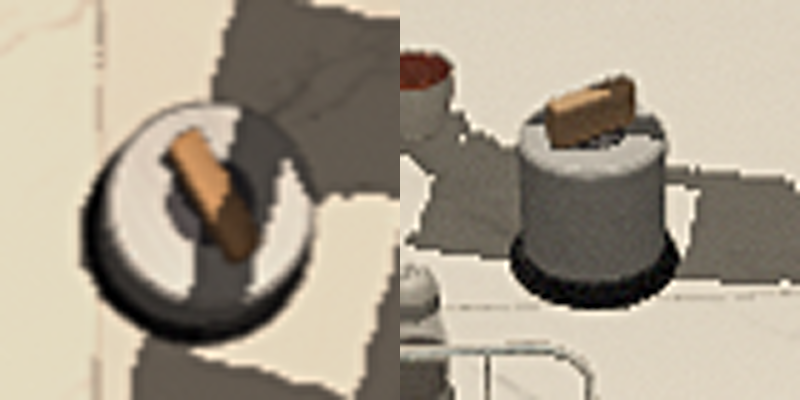

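The cover sits upright and centred. Its front rim is at about row 283 of the side crop, which matches 12–15 mm (20 mm would be at row 273), so it stays down unheld. Handing in.

```bash
python3 -c "
from workcell import ticket;print(ticket.hand_in())"
```

```text
the job is handed in; nothing more can be done
None
```

I've handed the job in: the small canister stands in the base, and the cover, pressed down and turned 40° clockwise, stayed down by itself with its rim about 12–15 mm above the worktop after about 16 s of robot time; the hand-in returned no verdict.

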